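# Seat a vial's snap cap in the treadle press and shelve the vial

### The job

The vial standing on the press carriage has its snap cap only resting on the neck. Slide the carriage fully home under the ram, press the pedal right down to its stop so that the ram seats the cap, let the pedal come back up, and draw the carriage fully out again. Then stand the closed vial on the low shelf, in line with the two finished vials and close beside the end one of the row, without disturbing those or the things lying around.

Things in the scene. Friction and masses are not known exactly. Their poses are not given: they have to be found in the camera images.
- press: cast bench press with a column at its far side, fixed to the worktop, about 150 x 250 mm, 245 mm tall. Origin on the worktop directly below the ram's axis. Its x points from the pedal through the ram to the column, its y along the carriage's way home, z up. The column is 60 mm wide and begins 46 mm beyond the ram's axis.
- pedal (a joint): angle of the hinged spring pedal (rad): 0 up, 0.30 pressed to its stop. Hinge pin along y at x = -0.056, z = 0.033 in the press frame; pad centre 95 mm from it. Pushes back with 4 N at the pad when up, 8 N when down, plus 6 N while seating a cap; springs up when let go. Full swing lowers the ram 15 mm: it meets a loose cap at 0.20 rad and seats it only at the stop.
- pedal_pad (a point): centre of the top face of the ribbed grey pad on the pedal's steel plate (pad 74 mm along the pedal, 60 mm wide). At rest the pad slopes 0.30 rad, higher at the end toward the robot, and its centre is 68 mm above the worktop; at the stop it lies level, 40 mm above the worktop.
- ram_face (a point): centre of the underside of the ram's round steel pad (28 mm across), 117 mm above the worktop when up. The head above it is 46 mm wide along the press y and starts 133 mm above the worktop.
- carriage (a joint): travel of the steel carriage on the press bed (m): 0 fully out (to the press's -y side), 0.10 fully home against its stop, the vial then under the ram. Grows along the press's +y. It slides with about 1.5 N and stays where it is left.
- nest (a point): floor of the carriage's shallow round nest (34 mm across, 5 mm deep) in which the vial stands; 38 mm above the worktop. The carriage's top is 43 mm above the worktop; two guide rails along it, 30 to 42 mm from the vial's axis on either side (press x), stand 46 mm above the worktop. When out, the vial stands 100 mm from the ram's axis, open from above.
- post (a point): upright steel post on the outer end of the carriage for pushing and pulling it, 18 mm thick (22 mm at its foot), from 43 to 91 mm above the worktop; the point is on its axis 71 mm above the worktop, and 115 mm from the vial's axis along the press's -y.
- vial: round amber glass vial with paper band, 30 mm across, glass 60 mm tall; origin at the centre of its underside, z up. The straight body to grip is the lowest 44 mm. Weighs about 70 g.
- vial_cap (a joint): how far the white snap cap (26 mm across) of this vial is pushed down (m): 0 loose, resting proud on the neck (cap top 69 mm above the vial's underside); 0.005 seated (64 mm). It needs about 12 N and stays where it is pushed.
- sample_shelf: low aluminium shelf, 80 x 180 mm, 50 mm high, fixed, with a 61 mm high lip along its far (+x) edge. Origin on the worktop below its centre; y along the row, z up. The row's line is x = 0 in its frame; the free end of the row is toward +y.
- vial_done_1: finished vial, cap seated, 30 mm across, 64 mm tall, standing on the shelf, first of the row (near the shelf's -y end); origin at the centre of its underside
- vial_done_2: finished vial, the same, second and end one of the row; the free place is beside it toward the shelf's +y
- screw_bottle: bystander: small screw-cap sample bottle, 35 mm across, 72 mm tall, left of the press; origin at its underside
- timer: bystander: white bench timer, 62 x 66 x 18 mm, lying between the robot and the shelf; origin at its underside
- petri: bystander: covered glass dish, 60 mm across, 15 mm tall, on the worktop beyond the shelf's left end; origin at its underside
Mind the look-alikes: they are no part of the job. Leave any red or turquoise look-alike of the vial alone. What is shaped like the vial_done_1 but black is not meant.

How it is judged:
By the outcome, as a careful person would: the job done as asked, in the order asked, and still so for the second after the job is handed in, with the robot touching nothing.
It also fails if it takes over 64 s, if anything falls off the work surface, if the arm or the gripper's body presses on something with over 40 N, if the wrist force passes 120 N, or if a joint passes its speed limit or range.

### The arm

A 7-joint arm with a two-finger parallel gripper is mounted at the origin on the work surface; the furniture and walls round the work are solid. World frame = base frame: x ahead of the robot, y to its left, z up, the work surface at z = 0. Lengths are in m, angles in rad, forces in N, time in s.
With the tool pointing down it reaches from about 0.425 to 0.875 m from the base axis. Payload 8.4 kg.
Tool frame: the origin (TCP) lies on the centre line of the jaws, within the pads' length; the fingertips stand 22 mm ahead of it and the grasp point (between the pads) lies 3 mm ahead of it; z points along the fingers, y is the line along which they close (so a half turn about z gives the same grasp; the last joint's range is limited). The gripper opens to 87 mm and grips with 3 to 60 N. Pads are 19 mm wide; open, the fingers measure 117 mm over their backs; the gripper's body (75 mm by 190 mm) begins 51 mm behind the grasp point.
Start: joints at [-1.271, 0.333, 0.04, 1.465, -0.013, 1.343, -0.059], TCP at [0.252, 0.599, 0.222] pointing down, gripper open.
Joint ranges: [-2.58, 2.58], [-0.38, 2.09], [-1.3, 1.39], [0.25, 2.4], [-1.5, 4.64], [0.08, 2.09], [-2.65, 2.65]. Speed limits (rad/s): [2.22, 2.22, 2.79, 2.79, 3.14, 3.14, 3.14].

### API

Orientations are given as a rotation vector (axis times angle).
In Python, from plant import r, optics gives the robot as it stands.
- The arm moves only by the tool move_arm, never from a script. Its argument "moves" is a list of rows, each an object with "translation": the shift along the tool's x, y, z in m, a list of three; "dr": the turn, a rotation vector about the tool's x, y, z in degrees, a list of three. In form: [{"translation": [dx, dy, dz], "dr": [ax, ay, az]}, ...]. A call has 1 to 20 rows; each row shifts and turns the commanded pose from where the row before left it, along the tool's axes as they then stand; what a row does not reach is not made up. A row lasts 1/10 s, in which the tool goes at most 50 mm and 8.59 degrees, less where a joint would pass 70% of its speed; a pose out of reach is approached as far as the arm can. A call with a gripper value outside its range is refused whole. "grip" is the closure, from 0 (fully open) to 1 (shut), set as the call begins (left out, the last holds). The fingers move at their own pace and stop on an object; "force" is the grip in N (left out, the last holds). Time passes only in rows, so rows that do not move let the fingers close. It gives the time, the measured TCP pose, the force, the opening and the grip force at its end, in the units of the state.
- r.get_obs(): the state, without advancing time (a new reading comes with each control period).
- optics.snapshot(name): name is "scene" or "side" or "wrist"; returns the picture (384x512x3 uint8, blue, green, red); there is no depth.
- optics.get_calibration(name): a dict with "camera_matrix" (3x3 intrinsics, pixels), "R" (3x3) and "t" (3): a world point X has camera coordinates R X + t. Camera axes: x right, y down, z forward; pixel columns grow to the right and rows downward; lengths in m; the calibration is good to about 2 mm. A picture is of the moment at which its call begins: read the wrist's pose just before it. get_calibration takes no time and is no camera call; for the wrist camera it gives the pose at the moment of the call.
- r.close_job(): hands the job in; it is judged then, once.
The state is a dict: "time": time; "q": joint angles; "qd": joint speeds; "joint_efforts": joint torques, N m; "ee_pos": TCP position; "ee_rot": TCP orientation; "contact_force": force on the tool from outside, world axes, zero at the start; "ft_torque": the same for the moment, N m; "finger_gap": finger opening in m; "finger_force": force on a finger pad.
Only numpy, scipy, OpenCV 4.12 (cv2) and the standard library are available. Lean on these libraries where they do the work, as an engineer would, in place of code of your own. Each camera call takes 0.05 s, during which the arm holds its last target. There are 200 camera calls.

## Working session

There is one attempt and no reset: what is moved stays moved. The work goes in short steps, Python scripts to look and compute and a tool call to move; the robot and the scene stay as the last step left them, time stands still between calls to the robot, and variables do not carry over. Pictures are saved under pics/ and viewed, at most 10 in all, crops included, and the job is handed in when it is done.

Besides the shell and the picture viewer there is one more tool, called after "Emit:" as name(argument=value, ...), one argument or row to a line, values as JSON. move_arm: Moves the arm, as the interface text tells. Its arguments: {"type":"object","properties":{"moves":{"type":"array","items":{"type":"object","properties":{"translation":{"type":"array","items":{"type":"number"}},"dr":{"type":"array","items":{"type":"number"}}}}},"grip":{"type":"number"},"force":{"type":"number"}},"required":["moves"]}

```bash
mkdir -p pics; ls; python3 - <<'E'
from plant import r, optics
import cv2
o=r.get_obs(); print({k:o[k] for k in ("time","ee_pos","ee_rot","finger_gap")})
for n in ("scene","side"):
    cv2.imwrite(f"pics/{n}0.png",cv2.resize(optics.snapshot(n),(800,600),interpolation=cv2.INTER_CUBIC))
    c=optics.get_calibration(n); print(n,c)
E
```

```text
pics
{'time': 0.0, 'ee_pos': array([0.25225758, 0.59855838, 0.22066347]), 'ee_rot': array([-6.22347167e-01, -3.07912274e+00,  2.49378298e-03]), 'finger_gap': 0.08668470556213062}
scene {'camera_matrix': array([[351.74848668,   0.        , 255.53601505],
       [  0.        , 351.74848668, 188.88690766],
       [  0.        ,   0.        ,   1.        ]]), 'R': array([[ 0.59508492, -0.80362791, -0.00749199],
       [-0.45970418, -0.3327339 , -0.82338339],
       [ 0.65920104,  0.49342713, -0.56743604]]), 't': array([-0.32436017,  0.33721446,  0.59487586])}
side {'camera_matrix': array([[430.61207286,   0.        , 256.10572001],
       [  0.        , 430.61207286, 192.45239283],
       [  0.        ,   0.        ,   1.        ]]), 'R': array([[-0.96193839, -0.27177598, -0.02850171],
       [-0.06909487,  0.3428086 , -0.9368608 ],
       [ 0.26438689, -0.89923305, -0.34853908]]), 't': array([0.56527544, 0.13620452, 1.04321088])}
```

View pics/scene0.png

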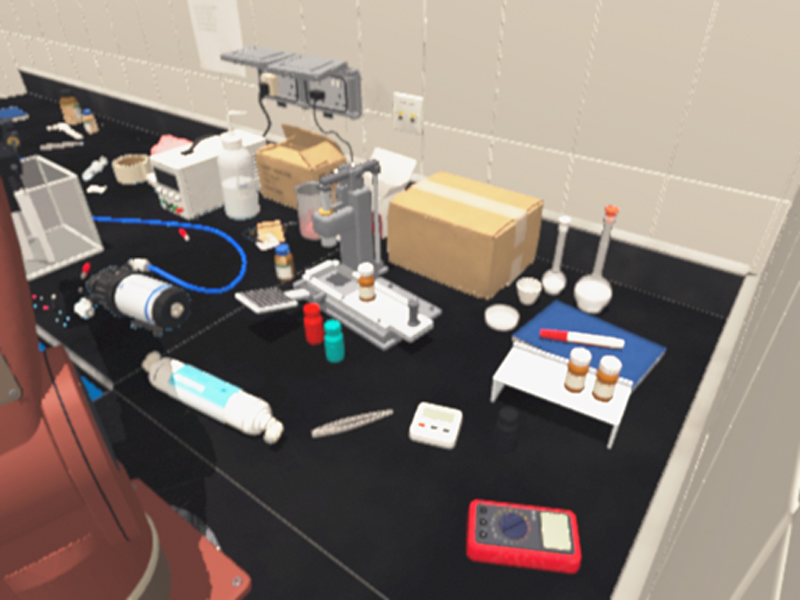

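View pics/side0.png

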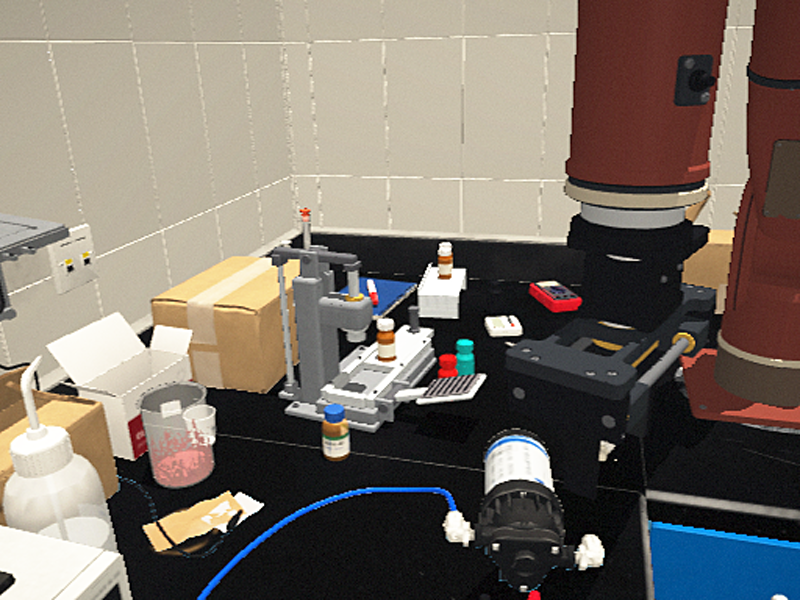

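The scene view shows the vial cap at about (366,265), the post top at (413,301), the pad at (268,299) and the done caps at (580,353) and (609,361). The side view shows the cap at (386,322), the post at (413,309) and the pad at (452,388). Red and turquoise decoys stand near the press.

```bash
cat > h.py <<'E'
import numpy as np, cv2
from plant import r, optics
from scipy.spatial.transform import Rotation as Ro
def ray(c,u,v):
    R,t=np.array(c["R"]),np.array(c["t"]); d=R.T@np.linalg.solve(c["camera_matrix"],[u,v,1.]); return -R.T@t,d/np.linalg.norm(d)
def plane(c,u,v,z):
    o,d=ray(c,u,v); return (o+d*(z-o[2])/d[2]).round(4)
def tri(c1,p1,c2,p2):
    o1,d1=ray(c1,*p1);o2,d2=ray(c2,*p2)
    s=np.linalg.lstsq(np.c_[d1,-d2],o2-o1,rcond=None)[0]; a,b=o1+s[0]*d1,o2+s[1]*d2
    return ((a+b)/2).round(4),round(np.linalg.norm(a-b),4)
def proj(c,X):
    p=c["camera_matrix"]@(c["R"]@np.array(X)+c["t"]); return (p[:2]/p[2]).round(1)
E
python3 - <<'E'
from h import *
S,D=optics.get_calibration("scene"),optics.get_calibration("side")
k=1.5625
for n,a,b,z in (("cap",(366,265),(386,321),.107),("post",(413,301),(413,308),.091),("pad",(268,299),(452,388),.068),("d1",(609,360),None,.114),("d2",(580,352),(445,245),.114),("bottle",(282,247),(334,408),.072),("timer",(437,424),(503,325),.018),("red",(314,308),(448,357),.069),("turq",(333,325),(465,342),.069),("black",(508,410),None,.06),("petri",(502,318),None,.01)):
    a=np.array(a)/k; print(n,plane(S,*a,z), *( (plane(D,*np.array(b)/k,z),tri(S,a,D,np.array(b)/k)) if b else ()))
c=optics.get_calibration("wrist");o=r.get_obs()
Rt=Ro.from_rotvec(o["ee_rot"]).as_matrix()
print(Rt.round(3)); print("cam in tool:",(Rt.T@(-c["R"].T@c["t"]-o["ee_pos"])).round(4)); print((c["R"]@Rt).round(3),c["camera_matrix"])
E
```

```text
cap [0.5843 0.1011 0.107 ] [0.578  0.1052 0.107 ] (array([0.5812, 0.1   , 0.1066]), np.float64(0.0046))
post [ 0.5616 -0.0167  0.091 ] [0.5616 0.0012 0.091 ] (array([ 0.5661, -0.0131,  0.086 ]), np.float64(0.0018))
pad [0.4458 0.2092 0.068 ] [0.446  0.2305 0.068 ] (array([0.45  , 0.2164, 0.0613]), np.float64(0.0027))
d1 [ 0.5776 -0.3318  0.114 ]
d2 [ 0.5706 -0.2937  0.114 ] [ 0.5743 -0.3181  0.114 ] (array([ 0.5679, -0.2949,  0.119 ]), np.float64(0.0044))
bottle [0.5829 0.3182 0.072 ] [0.5833 0.326  0.072 ] (array([0.5854, 0.3215, 0.0695]), np.float64(0.0006))
timer [ 0.4188 -0.1604  0.018 ] [ 0.4227 -0.1297  0.018 ] (array([ 0.4263, -0.1555,  0.0075]), np.float64(0.001))
red [0.4723 0.1248 0.069 ] [0.4717 0.1357 0.069 ] (array([0.4741, 0.1277, 0.0658]), np.float64(0.0019))
turq [0.4563 0.0671 0.069 ] [0.4569 0.0753 0.069 ] (array([0.4582, 0.0693, 0.0665]), np.float64(0.0005))
black [ 0.4638 -0.2444  0.06  ]
petri [ 0.7068 -0.1128  0.01  ]
[[-0.922  0.388 -0.   ]
 [ 0.388  0.922 -0.001]
 [-0.    -0.002 -1.   ]]
cam in tool: [ 0.0706  0.0005 -0.1631]
[[-0.001  1.    -0.001]
 [-0.966 -0.001 -0.259]
 [-0.259  0.     0.966]] [[342.7443412    0.         256.25418251]
 [  0.         342.7443412  193.57827764]
 [  0.           0.           1.        ]]
```

Emit:
move_arm(
  moves=[
    {"translation": [0,0,-0.01],"dr": [0,0,8.4]},
    {"translation": [0,0,-0.01],"dr": [0,0,8.4]},
    {"translation": [0,0,-0.01],"dr": [0,0,8.4]},
    {"translation": [0,0,-0.01],"dr": [0,0,8.4]},
    {"translation": [0,0,-0.01],"dr": [0,0,8.4]},
    {"translation": [0,0,-0.01],"dr": [0,0,8.4]},
    {"translation": [0,0,-0.01],"dr": [0,0,8.4]},
    {"translation": [0,0,-0.01],"dr": [0,0,8.4]},
  ],
)

```text
time: 0.9
ee_pos: [0.2523, 0.5988, 0.3014]
ee_rot: [2.229, 2.213, -0.001]
contact_force: [-0.2, 1.0, 0.3]
finger_gap: 0.0869
finger_force: 0.0
```

Emit:
move_arm(
  moves=[
    {"translation": [-0.034,0.019,0]},
    {"translation": [-0.034,0.019,0]},
    {"translation": [-0.034,0.019,0]},
    {"translation": [-0.034,0.019,0]},
    {"translation": [-0.034,0.019,0]},
    {"translation": [-0.034,0.019,0]},
    {"translation": [-0.034,0.019,0]},
    {"translation": [-0.034,0.019,0]},
    {"translation": [-0.034,0.019,0]},
    {"translation": [-0.034,0.019,0]},
    {"translation": [-0.034,0.019,0]},
    {"translation": [-0.034,0.019,0]},
    {"translation": [-0.034,0.019,0]},
    {"translation": [-0.034,0.019,0]},
    {"translation": [-0.034,0.019,0]},
    {"translation": [0,0,0]},
    {"translation": [0,0,0]},
  ],
)

```text
invalid input at $.moves[0]: expected keys translation, dr
```

```bash
python3 - <<'E'
from h import *
import pickle
o=r.get_obs(); c=optics.get_calibration("wrist"); im=optics.snapshot("wrist")
pickle.dump((c,im),open("w1.pkl","wb")); cv2.imwrite("pics/w1.png",cv2.resize(im,(800,600),interpolation=cv2.INTER_CUBIC))
print(o["time"],o["ee_pos"],Ro.from_rotvec(o["ee_rot"]).as_matrix().round(3),o["q"])
E
```

```text
0.9 [0.25229794 0.5987691  0.30144673] [[ 0.007  1.    -0.   ]
 [ 1.    -0.007 -0.001]
 [-0.001 -0.    -1.   ]] [-1.39660453  0.30891177  0.20707342  1.34458723 -0.06268785  1.49539501
 -1.20116976]
```

View pics/w1.png

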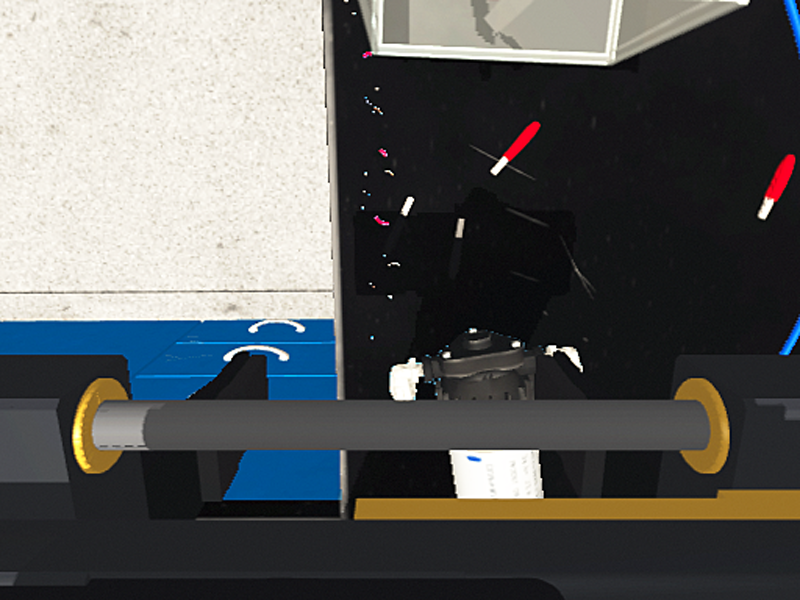

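The wrist view is half hidden by the gripper: only rows above about 350 are usable, and the top of the picture points along tool +x. The move was refused because `dr` was missing, so I'll redo it.

Emit:
move_arm(
  moves=[
    {"translation": [-0.036,0.0175,-0.0025],"dr": [0,0,0]},
    {"translation": [-0.036,0.0175,-0.0025],"dr": [0,0,0]},
    {"translation": [-0.036,0.0175,-0.0025],"dr": [0,0,0]},
    {"translation": [-0.036,0.0175,-0.0025],"dr": [0,0,0]},
    {"translation": [-0.036,0.0175,-0.0025],"dr": [0,0,0]},
    {"translation": [-0.036,0.0175,-0.0025],"dr": [0,0,0]},
    {"translation": [-0.036,0.0175,-0.0025],"dr": [0,0,0]},
    {"translation": [-0.036,0.0175,-0.0025],"dr": [0,0,0]},
    {"translation": [-0.036,0.0175,-0.0025],"dr": [0,0,0]},
    {"translation": [-0.036,0.0175,-0.0025],"dr": [0,0,0]},
    {"translation": [-0.036,0.0175,-0.0025],"dr": [0,0,0]},
    {"translation": [-0.036,0.0175,-0.0025],"dr": [0,0,0]},
    {"translation": [-0.036,0.0175,-0.0025],"dr": [0,0,0]},
    {"translation": [-0.036,0.0175,-0.0025],"dr": [0,0,0]},
    {"translation": [-0.036,0.0175,-0.0025],"dr": [0,0,0]},
    {"translation": [-0.036,0.0175,-0.0025],"dr": [0,0,0]},
    {"translation": [0,0,0],"dr": [0,0,0]},
    {"translation": [0,0,0],"dr": [0,0,0]},
    {"translation": [0,0,0],"dr": [0,0,0]},
  ],
)

```text
time: 2.85
ee_pos: [0.5315, 0.0239, 0.3411]
ee_rot: [-2.219, -2.223, 0.001]
contact_force: [-0.1, 1.2, -0.1]
finger_gap: 0.0872
finger_force: 0.0
```

```bash
cat > snap.py <<'E'
from h import *
import pickle,sys
n=sys.argv[1]; o=r.get_obs(); c=optics.get_calibration("wrist"); im=optics.snapshot("wrist")
pickle.dump((c,im),open(n+".pkl","wb")); cv2.imwrite(f"pics/{n}.png",cv2.resize(im,(800,600),interpolation=cv2.INTER_CUBIC))
print(o["time"],o["ee_pos"],Ro.from_rotvec(o["ee_rot"]).as_matrix().round(3),o["q"])
E
python3 snap.py w2
```

```text
2.85 [0.53150178 0.02388427 0.34107297] [[-0.002  1.    -0.001]
 [ 1.     0.002  0.   ]
 [ 0.    -0.001 -1.   ]] [-0.83616241  0.03997424  0.74257172  1.58198987 -0.02721042  1.53105524
 -0.0908976 ]
```

View pics/w2.png

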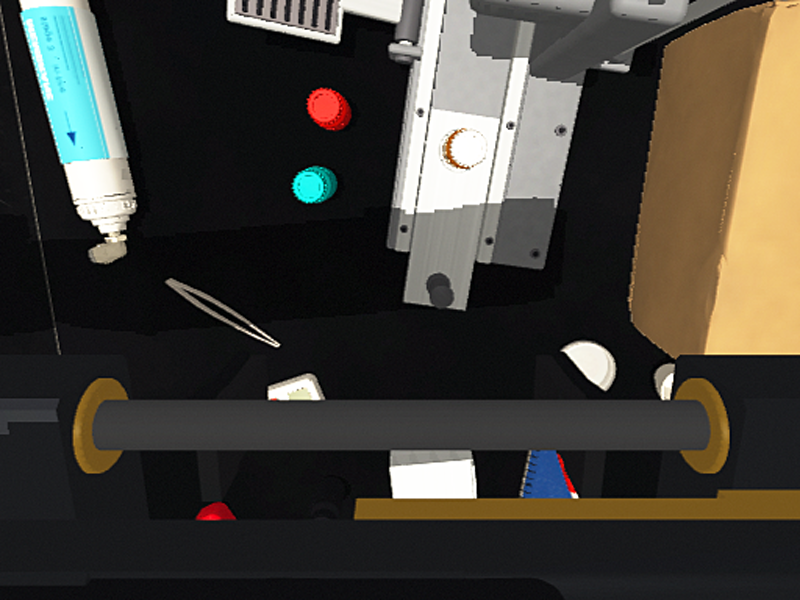

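The wrist view shows the vial cap at (466,148), the post top at about (441,293) with its foot at (437,283), and rail screws at (420,112), (404,228), (510,125) and (489,240). The pad is at the top edge, about (290,12).

```bash
python3 - <<'E'
from h import *
import pickle
c,im=pickle.load(open("w2.pkl","rb"));k=1.5625
P=lambda u,v,z:plane(c,u/k,v/k,z)
cap=P(466,148,.107);post=P(441,293,.091);print("cap",cap,"post",post,"dist",np.linalg.norm(cap-post))
s=[P(420,112,.046),P(404,228,.046),P(510,125,.046),P(489,240,.046)];print(s)
for a,b in((s[0],s[1]),(s[2],s[3]),(cap,post)): print(np.degrees(np.arctan2(*(a-b)[[1,0]])))
print("pad left/right near edge",P(229,22,.06),P(337,41,.06),"petri",P(590,365,.01),"red",P(328,108,.069),"turq",P(314,184,.069))
g=cv2.cvtColor(im,cv2.COLOR_BGR2HSV); m=((g[...,1]<60)&(g[...,2]>170)).astype(np.uint8)
roi=np.zeros_like(m); roi[80:110,278:318]=1
ys,xs=np.nonzero(m&roi); print("white",len(xs),(xs.min()+xs.max())/2*k,(ys.min()+ys.max())/2*k)
E
```

```text
cap [0.5783 0.1028 0.107 ] post [ 0.564  -0.0077  0.091 ] dist 0.11256438157783306
[array([0.5474, 0.132 , 0.046 ]), array([0.5347, 0.0383, 0.046 ]), array([0.6207, 0.122 , 0.046 ]), array([0.6078, 0.0281, 0.046 ])]
82.28122731517081
82.177660735178
82.62623363866975
pad left/right near edge [0.4024 0.1947 0.06  ] [0.4834 0.1817 0.06  ] petri [ 0.7187 -0.1007  0.01  ] red [0.476  0.1329 0.069 ] turq [0.463 0.076 0.069]
white 1027 464.84375 147.65625
```

Emit:
move_arm(
  moves=[
    {"translation": [-0.017,0.016,0.01],"dr": [0,0,0]},
    {"translation": [-0.017,0.016,0.01],"dr": [0,0,0]},
    {"translation": [0,0,0.04],"dr": [0,0,0]},
    {"translation": [0,0,0.04],"dr": [0,0,0]},
    {"translation": [0,0,0.04],"dr": [0,0,0]},
    {"translation": [0,0,0.04],"dr": [0,0,0]},
    {"translation": [0,0,0.03],"dr": [0,0,0]},
    {"translation": [0,0,0],"dr": [0,0,0]},
    {"translation": [0,0,0],"dr": [0,0,0]},
  ],
)

```text
time: 3.8
ee_pos: [0.5639, -0.0105, 0.1322]
ee_rot: [-2.22, -2.222, 0.001]
contact_force: [-0.0, -0.3, 1.6]
finger_gap: 0.0875
finger_force: 0.0
```

```bash
python3 snap.py w3
```

```text
3.8 [ 0.56389273 -0.01049598  0.13216545] [[-0.001  1.    -0.   ]
 [ 1.     0.001 -0.   ]
 [-0.    -0.    -1.   ]] [-0.71122539  0.2751544   0.76604823  1.82061139 -0.20970727  1.12929048
  0.12722305]
```

View pics/w3.png

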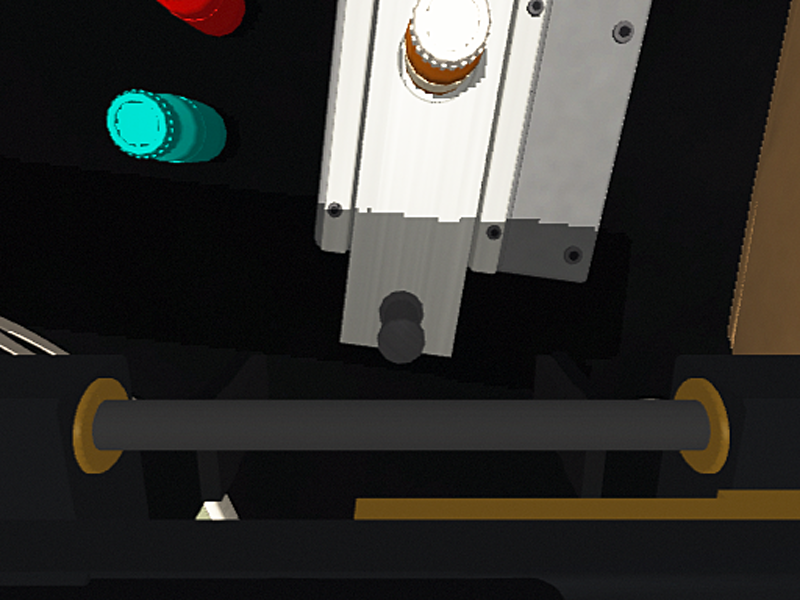

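The post top is now at (401,340) and the cap at (451,27). I'll compute the fine offset.

```bash
python3 - <<'E'
from h import *
import pickle
c,im=pickle.load(open("w3.pkl","rb"));k=1.5625
print(plane(c,401/k,340/k,.091),plane(c,451/k,27/k,.107),plane(c,437/k,72/k,.043))
E
```

```text
[ 0.5642 -0.0098  0.091 ] [0.5802 0.1013 0.107 ] [0.58   0.0973 0.043 ]
```

Emit:
move_arm(
  moves=[
    {"translation": [0,0,0.02],"dr": [0,0,0]},
    {"translation": [0,0,0.02],"dr": [0,0,0]},
    {"translation": [0,0,0.018],"dr": [0,0,0]},
    {"translation": [0,0,0],"dr": [0,0,0]},
  ],
)

```text
time: 4.25
ee_pos: [0.5637, -0.0108, 0.0736]
ee_rot: [-2.221, -2.221, 0.001]
contact_force: [0.7, 0.2, 0.1]
finger_gap: 0.0871
finger_force: 0.0
```

Emit:
move_arm(
  moves=[
    {"translation": [0,0,0],"dr": [0,0,0]},
    {"translation": [0,0,0],"dr": [0,0,0]},
    {"translation": [0,0,0],"dr": [0,0,0]},
    {"translation": [0,0,0],"dr": [0,0,0]},
    {"translation": [0,0,0],"dr": [0,0,0]},
    {"translation": [0,0,0],"dr": [0,0,0]},
    {"translation": [0,0,0],"dr": [0,0,0]},
    {"translation": [0,0,0],"dr": [0,0,0]},
  ],
  grip=1,
  force=20,
)

```text
time: 5.05
ee_pos: [0.5639, -0.0114, 0.0735]
ee_rot: [2.222, 2.22, -0.0]
contact_force: [-0.2, 0.2, -0.3]
finger_gap: 0.0311
finger_force: 0.0
```

Emit:
move_arm(
  moves=[
    {"translation": [0,0,0],"dr": [0,0,0]},
    {"translation": [0,0,0],"dr": [0,0,0]},
    {"translation": [0,0,0],"dr": [0,0,0]},
    {"translation": [0,0,0],"dr": [0,0,0]},
  ],
)

```text
time: 5.45
ee_pos: [0.5639, -0.0113, 0.0735]
ee_rot: [2.222, 2.22, 0.0]
contact_force: [0.2, 0.0, -1.1]
finger_gap: 0.017
finger_force: 20.0
```

Emit:
move_arm(
  moves=[
    {"translation": [0.005,0.0007,0],"dr": [0,0,0]},
    {"translation": [0.01,0.0013,0],"dr": [0,0,0]},
    {"translation": [0.01,0.0013,0],"dr": [0,0,0]},
    {"translation": [0.01,0.0013,0],"dr": [0,0,0]},
    {"translation": [0.01,0.0013,0],"dr": [0,0,0]},
    {"translation": [0.01,0.0013,0],"dr": [0,0,0]},
    {"translation": [0.01,0.0014,0],"dr": [0,0,0]},
    {"translation": [0.01,0.0014,0],"dr": [0,0,0]},
    {"translation": [0.01,0.0014,0],"dr": [0,0,0]},
    {"translation": [0.005,0.0007,0],"dr": [0,0,0]},
    {"translation": [0.003,0.0004,0],"dr": [0,0,0]},
    {"translation": [0,0,0],"dr": [0,0,0]},
  ],
)

```text
time: 6.65
ee_pos: [0.5771, 0.0835, 0.0736]
ee_rot: [2.22, 2.222, 0.002]
contact_force: [5.3, -0.1, -5.2]
finger_gap: 0.017
finger_force: 20.0
```

Emit:
move_arm(
  moves=[
    {"translation": [0.002,0.0008,0],"dr": [0,0,0]},
    {"translation": [0.002,0.0006,0],"dr": [0,0,0]},
    {"translation": [0,0,0],"dr": [0,0,0]},
  ],
)

```text
time: 6.95
ee_pos: [0.5776, 0.0867, 0.0735]
ee_rot: [-2.221, -2.221, 0.0]
contact_force: [0.6, 1.4, -0.7]
finger_gap: 0.0174
finger_force: 20.0
```

Emit:
move_arm(
  moves=[
    {"translation": [0.002,0.0003,0],"dr": [0,0,0]},
    {"translation": [0,0,0],"dr": [0,0,0]},
  ],
)

```text
time: 7.15
ee_pos: [0.5777, 0.0877, 0.0735]
ee_rot: [-2.222, -2.22, 0.001]
contact_force: [-0.9, -1.0, 1.1]
finger_gap: 0.0173
finger_force: 20.0
```

Emit:
move_arm(
  moves=[
    {"translation": [0.002,0.0003,0],"dr": [0,0,0]},
    {"translation": [0.001,0.0001,0],"dr": [0,0,0]},
    {"translation": [0,0,0],"dr": [0,0,0]},
  ],
)

```text
time: 7.45
ee_pos: [0.5777, 0.0879, 0.0735]
ee_rot: [2.224, 2.218, -0.005]
contact_force: [-3.7, -9.3, 3.4]
finger_gap: 0.0173
finger_force: 20.0
```

Emit:
move_arm(
  moves=[
    {"translation": [-0.0015,-0.0002,0],"dr": [0,0,0]},
    {"translation": [0,0,0],"dr": [0,0,0]},
  ],
)

```text
time: 7.65
ee_pos: [0.5778, 0.0878, 0.0735]
ee_rot: [-2.224, -2.219, 0.003]
contact_force: [-3.5, -4.9, 3.2]
finger_gap: 0.0168
finger_force: 20.0
```

Emit:
move_arm(
  moves=[
    {"translation": [0,0,0],"dr": [0,0,0]},
    {"translation": [0,0,0],"dr": [0,0,0]},
    {"translation": [0,0,0],"dr": [0,0,0]},
    {"translation": [0,0,0],"dr": [0,0,0]},
    {"translation": [0,0,-0.02],"dr": [0,0,0]},
    {"translation": [0,0,-0.035],"dr": [0,0,0]},
    {"translation": [0,0,-0.035],"dr": [0,0,0]},
    {"translation": [0,0,-0.035],"dr": [0,0,0]},
    {"translation": [0,-0.033,0],"dr": [0,0,0]},
    {"translation": [0,-0.033,0],"dr": [0,0,0]},
    {"translation": [0,-0.033,0],"dr": [0,0,0]},
    {"translation": [0,-0.034,0],"dr": [0,0,0]},
    {"translation": [0.033,0,0],"dr": [0,0,0]},
    {"translation": [0.033,0,0],"dr": [0,0,0]},
    {"translation": [0.033,0,0],"dr": [0,0,0]},
    {"translation": [0.033,0,0],"dr": [0,0,0]},
    {"translation": [0,0,0],"dr": [0,0,0]},
  ],
  grip=0.5,
)

```text
time: 9.35
ee_pos: [0.4444, 0.2261, 0.1984]
ee_rot: [-2.215, -2.227, -0.001]
contact_force: [0.1, -0.0, 0.5]
finger_gap: 0.0434
finger_force: 0.0
```

Emit:
move_arm(
  moves=[
    {"translation": [0,0,0],"dr": [0,0,-8.2]},
    {"translation": [0,0,0],"dr": [0,0,-8.2]},
    {"translation": [0,0,0],"dr": [0,0,-8.2]},
    {"translation": [0,0,0],"dr": [0,0,-8.2]},
    {"translation": [0,0,0],"dr": [0,0,-8.2]},
    {"translation": [0,0,0],"dr": [0,0,-8.2]},
    {"translation": [0,0,0],"dr": [0,0,-8.2]},
    {"translation": [0,0,0],"dr": [0,0,-8.2]},
    {"translation": [0,0,0],"dr": [0,0,-8.2]},
    {"translation": [0,0,0],"dr": [0,0,-8.2]},
    {"translation": [0,0,0],"dr": [0,0,0]},
  ],
  grip=1,
)

```text
time: 10.45
ee_pos: [0.4455, 0.2209, 0.1986]
ee_rot: [-0.217, -3.134, -0.0]
contact_force: [0.3, 0.7, 0.4]
finger_gap: 0.0006
finger_force: 0.0
```

```bash
python3 snap.py w4
```

```text
10.45 [0.44550506 0.22091162 0.19859687] [[-0.99   0.138 -0.   ]
 [ 0.138  0.99   0.   ]
 [ 0.     0.    -1.   ]] [-1.10925091  0.01957512  0.5735384   1.88402039 -0.01134067  1.24110765
  0.90011934]
```

View pics/w4.png

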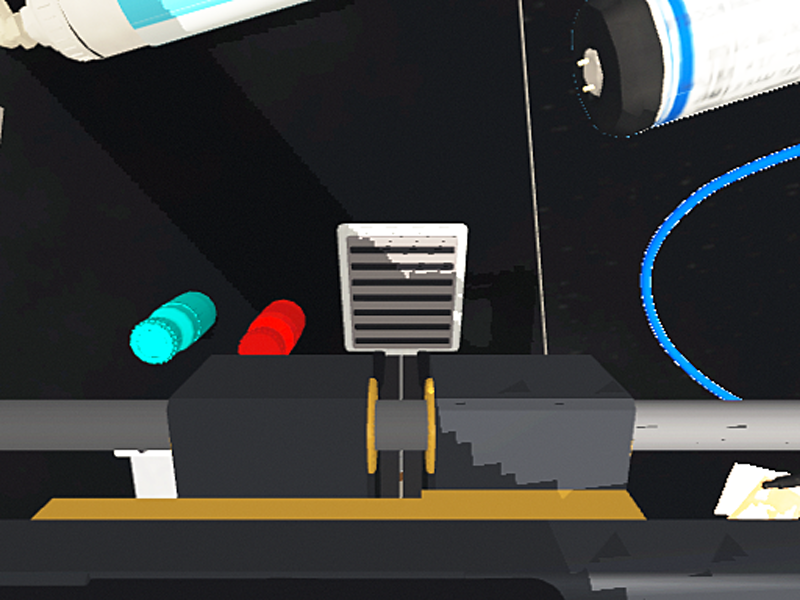

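The pad spans from (342,226)–(466,224) at its outer edge to (346,350)–(462,352) at its inner edge.

```bash
python3 - <<'E'
from h import *
import pickle
c,im=pickle.load(open("w4.pkl","rb"));k=1.5625
P=lambda u,v,z:plane(c,u/k,v/k,z)
a=[P(342,226,.079),P(466,224,.079),P(346,350,.057),P(462,352,.057)];print(a,np.mean(a,0))
E
```

```text
[array([0.4054, 0.196 , 0.079 ]), array([0.4134, 0.2608, 0.079 ]), array([0.4816, 0.1832, 0.057 ]), array([0.4926, 0.2524, 0.057 ])] [0.44825 0.2231  0.068  ]
```

Emit:
move_arm(
  moves=[
    {"translation": [0,0.001,0.03],"dr": [0,0,0]},
    {"translation": [0,0,0.03],"dr": [0,0,0]},
    {"translation": [0,0,0.03],"dr": [0,0,0]},
    {"translation": [0,0,0.014],"dr": [0,0,0]},
    {"translation": [0,0,0.006],"dr": [0,0,0]},
    {"translation": [0,0,0.006],"dr": [0,0,0]},
    {"translation": [0,0,0],"dr": [0,0,0]},
  ],
  force=30,
)

```text
time: 11.2
ee_pos: [0.4457, 0.2223, 0.0826]
ee_rot: [0.223, 3.134, -0.0]
contact_force: [-0.4, 0.3, 0.4]
finger_gap: 0.0005
finger_force: 0.0
```

Emit:
move_arm(
  moves=[
    {"translation": [0,0,0.005],"dr": [0,0,0]},
    {"translation": [0,0,0.005],"dr": [0,0,0]},
    {"translation": [0,0,0.004],"dr": [0,0,0]},
    {"translation": [0,0,0.003],"dr": [0,0,0]},
    {"translation": [0,0,0],"dr": [0,0,0]},
  ],
)

```text
time: 11.7
ee_pos: [0.4456, 0.2226, 0.0655]
ee_rot: [-0.22, -3.134, -0.001]
contact_force: [-1.8, 0.5, 4.4]
finger_gap: 0.0003
finger_force: 2.5
```

Emit:
move_arm(
  moves=[
    {"translation": [0,0,0.003],"dr": [0,0,0]},
    {"translation": [0,0,0.003],"dr": [0,0,0]},
    {"translation": [0,0,0],"dr": [0,0,0]},
  ],
)

```text
time: 12.0
ee_pos: [0.4455, 0.2227, 0.0597]
ee_rot: [-0.22, -3.134, -0.001]
contact_force: [-3.4, 0.7, 6.5]
finger_gap: 0.0005
finger_force: 2.9
```

```bash
python3 snap.py w5; python3 - <<'E'
from h import *
im=optics.snapshot("side"); cv2.imwrite("pics/s5.png",cv2.resize(im[130:290,160:360],(800,640))[:600])
E
```

```text
12.0 [0.44554998 0.22266621 0.05965654] [[-0.99  0.14 -0.  ]
 [ 0.14  0.99  0.  ]
 [ 0.    0.   -1.  ]] [-1.07059047  0.19566574  0.5720784   2.03573809 -0.13084803  0.94468553
  1.00005692]
```

View pics/s5.png

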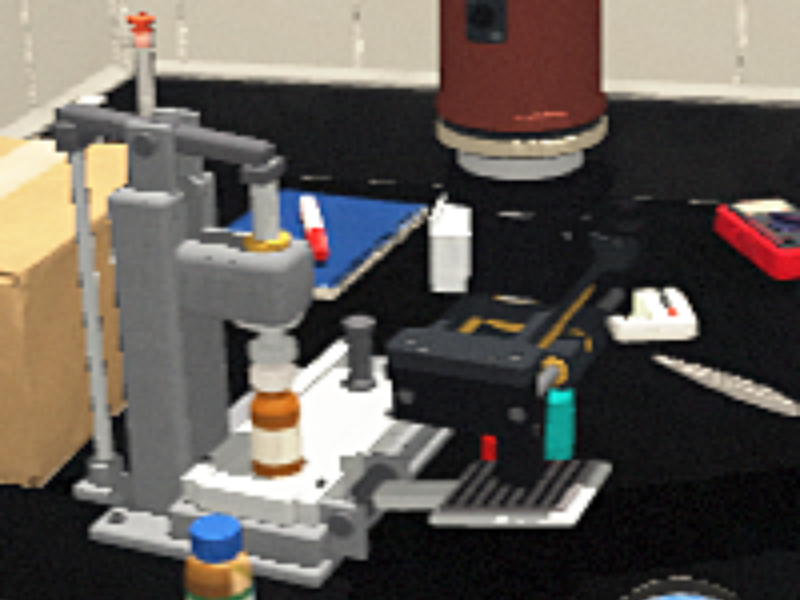

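The ram is close above the cap and the fingertips are on the pad with the pedal not yet at its stop. I'll keep pressing.

Emit:
move_arm(
  moves=[
    {"translation": [0,0,0.003],"dr": [0,0,0]},
    {"translation": [0,0,0.003],"dr": [0,0,0]},
    {"translation": [0,0,0.002],"dr": [0,0,0]},
    {"translation": [0,0,0],"dr": [0,0,0]},
  ],
)

```text
time: 12.5
ee_pos: [0.4452, 0.2228, 0.0517]
ee_rot: [-0.22, -3.133, -0.001]
contact_force: [-3.4, 1.3, 7.7]
finger_gap: 0.0003
finger_force: 3.4
```

Emit:
move_arm(
  moves=[
    {"translation": [0,0,0.002],"dr": [0,0,0]},
    {"translation": [0,0,0.002],"dr": [0,0,0]},
    {"translation": [0,0,0],"dr": [0,0,0]},
  ],
)

```text
time: 12.8
ee_pos: [0.4449, 0.2228, 0.0479]
ee_rot: [-0.22, -3.132, -0.001]
contact_force: [-5.9, 1.0, 10.4]
finger_gap: 0.0001
finger_force: 5.0
```

Emit:
move_arm(
  moves=[
    {"translation": [0,0,0.002],"dr": [0,0,0]},
    {"translation": [0,0,0.002],"dr": [0,0,0]},
    {"translation": [0,0,0],"dr": [0,0,0]},
  ],
)

```text
time: 13.1
ee_pos: [0.4444, 0.2229, 0.0438]
ee_rot: [-0.219, -3.131, -0.001]
contact_force: [-8.0, -0.3, 10.7]
finger_gap: 0.0004
finger_force: 5.6
```

```bash
python3 - <<'E'
from h import *
import pickle
im=optics.snapshot("side"); pickle.dump(im,open("s6.pkl","wb")); cv2.imwrite("pics/s6.png",cv2.resize(im[150:290,170:330],(640,560),interpolation=cv2.INTER_CUBIC))
E
```

```text
(no output)
```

View pics/s6.png

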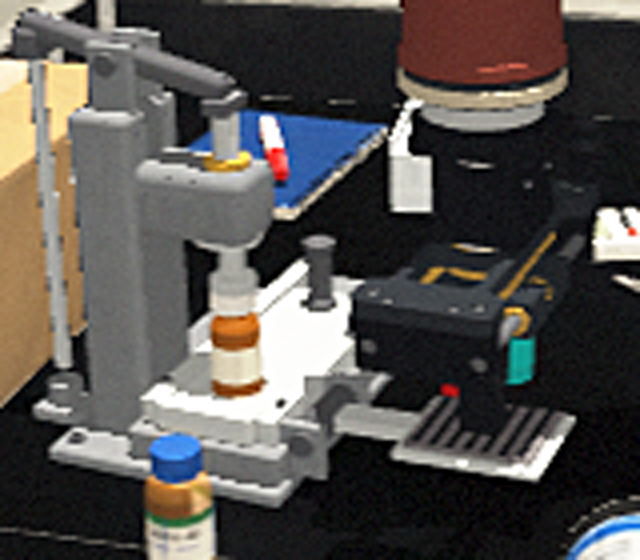

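The ram now touches the cap and the pedal is almost level, but not clearly at its stop. I'll continue while following the pad slightly outward.

Emit:
move_arm(
  moves=[
    {"translation": [0.002,0,0.002],"dr": [0,0,0]},
    {"translation": [0.001,0,0.002],"dr": [0,0,0]},
    {"translation": [0,0,0],"dr": [0,0,0]},
  ],
)

```text
time: 13.45
ee_pos: [0.4439, 0.223, 0.0406]
ee_rot: [0.221, 3.132, 0.002]
contact_force: [-0.5, -1.9, 10.5]
finger_gap: 0.0006
finger_force: 5.4
```

Emit:
move_arm(
  moves=[
    {"translation": [0,0,0.002],"dr": [0,0,0]},
    {"translation": [0,0,0.001],"dr": [0,0,0]},
    {"translation": [0,0,0],"dr": [0,0,0]},
  ],
)

```text
time: 13.75
ee_pos: [0.4439, 0.2231, 0.0395]
ee_rot: [0.222, 3.133, 0.003]
contact_force: [-11.2, -8.1, 42.5]
finger_gap: 0.0002
finger_force: 21.3
```

```bash
python3 - <<'E'
from h import *
import pickle
a=pickle.load(open("s6.pkl","rb")); b=optics.snapshot("side"); cv2.imwrite("pics/s7.png",b)
for y in range(205,236): print(y,a[y,226:232].mean(0).round(),b[y,226:232].mean(0).round())
D=optics.get_calibration("side")
x=np.array([.990,-.138,0]);yv=np.array([.138,.990,0]);ram=np.array([.594,.2015,0])
for h,cx,cz in((0,-.056-.095*np.cos(0),.040),):
    ctr=ram+cx*x+[0,0,cz]
    print([proj(D,ctr+s*.037*x+t*.030*yv) for s in(-1,1) for t in(-1,1)],ctr)
hsv=cv2.cvtColor(b,cv2.COLOR_BGR2HSV)
m=((hsv[...,1]<50)&(hsv[...,2]>140)).astype(np.uint8); m[:, :265]=0;m[:250]=0;m[:,320:]=0;m[275:]=0
ys,xs=np.nonzero(m);i=[xs.argmin(),xs.argmax(),ys.argmin(),ys.argmax()];print([(xs[j],ys[j]) for j in i])
E
```

```text
205 [109. 108. 106.] [109. 108. 108.]
206 [107. 109. 109.] [106. 108. 106.]
207 [105. 108. 105.] [105. 107. 106.]
208 [103. 106. 105.] [105. 108. 106.]
209 [105. 104. 105.] [105. 104. 104.]
210 [93. 92. 93.] [93. 94. 93.]
211 [124. 128. 130.] [125. 129. 129.]
212 [162. 170. 171.] [163. 170. 172.]
213 [148. 153. 154.] [145. 152. 153.]
214 [149. 154. 155.] [149. 153. 155.]
215 [146. 152. 153.] [148. 154. 155.]
216 [147. 154. 154.] [145. 153. 152.]
217 [159. 164. 166.] [156. 162. 164.]
218 [162. 168. 169.] [158. 165. 165.]
219 [150. 159. 159.] [163. 169. 170.]
220 [153. 160. 161.] [153. 161. 161.]
221 [164. 172. 173.] [154. 161. 160.]
222 [158. 165. 167.] [164. 172. 174.]
223 [157. 165. 165.] [160. 165. 167.]
224 [186. 198. 206.] [156. 163. 164.]
225 [198. 213. 222.] [193. 208. 216.]
226 [195. 209. 218.] [196. 210. 220.]
227 [199. 212. 219.] [194. 209. 218.]
228 [207. 215. 216.] [198. 209. 214.]
229 [ 36.  92. 165.] [202. 210. 216.]
230 [ 37. 121. 215.] [ 30. 114. 211.]
231 [ 48. 130. 224.] [ 42. 127. 222.]
232 [ 34. 120. 218.] [ 33. 119. 219.]
233 [ 34. 105. 193.] [ 33. 105. 193.]
234 [ 29.  76. 140.] [ 28.  74. 139.]
235 [ 23.  75. 145.] [ 29.  79. 147.]
[array([310.9, 254.7]), array([302.6, 267.7]), array([279.8, 249.2]), array([270. , 261.4])] [0.44451  0.222338 0.04    ]
[(np.int64(265), np.int64(253)), (np.int64(313), np.int64(257)), (np.int64(265), np.int64(253)), (np.int64(298), np.int64(271))]
```

Emit:
move_arm(
  moves=[
    {"translation": [0,0,-0.015],"dr": [0,0,0]},
    {"translation": [0,0,-0.025],"dr": [0,0,0]},
    {"translation": [0,0,-0.04],"dr": [0,0,0]},
    {"translation": [0,0,-0.04],"dr": [0,0,0]},
    {"translation": [0,0,-0.04],"dr": [0,0,0]},
    {"translation": [0,0,0],"dr": [0,0,8.2]},
    {"translation": [0,0,0],"dr": [0,0,8.2]},
    {"translation": [0,0,0],"dr": [0,0,8.2]},
    {"translation": [0,0,0],"dr": [0,0,8.2]},
    {"translation": [0,0,0],"dr": [0,0,8.2]},
    {"translation": [0,0,0],"dr": [0,0,8.2]},
    {"translation": [0,0,0],"dr": [0,0,8.2]},
    {"translation": [0,0,0],"dr": [0,0,8.2]},
    {"translation": [0,0,0],"dr": [0,0,8.2]},
    {"translation": [0,0,0],"dr": [0,0,8.2]},
    {"translation": [0,0,0],"dr": [0,0,0]},
  ],
  grip=0.5,
  force=20,
)

```text
time: 15.4
ee_pos: [0.4426, 0.2226, 0.1964]
ee_rot: [2.225, 2.217, -0.0]
contact_force: [-0.1, -0.4, 0.5]
finger_gap: 0.0436
finger_force: 0.0
```

```bash
python3 - <<'E'
from h import *
o=r.get_obs(); print(o["time"],o["ee_pos"],Ro.from_rotvec(o["ee_rot"]).as_matrix().round(3))
b=optics.snapshot("side")
for y in range(205,234): print(y,b[y,226:232].mean(0).round())
print(optics.get_calibration("wrist")["R"].round(3), )
E
```

```text
15.4 [0.44263227 0.22255708 0.19640783] [[ 0.003  1.    -0.   ]
 [ 1.    -0.003 -0.   ]
 [-0.    -0.    -1.   ]]
205 [108. 108. 107.]
206 [107. 107. 107.]
207 [104. 106. 104.]
208 [104. 107. 106.]
209 [108. 106. 108.]
210 [90. 91. 91.]
211 [123. 126. 127.]
212 [170. 177. 178.]
213 [160. 168. 169.]
214 [151. 158. 159.]
215 [156. 162. 162.]
216 [161. 168. 169.]
217 [166. 174. 176.]
218 [155. 164. 163.]
219 [8. 7. 6.]
220 [12. 12. 13.]
221 [189. 202. 212.]
222 [178. 191. 201.]
223 [170. 183. 193.]
224 [172. 185. 193.]
225 [196. 212. 220.]
226 [193. 206. 216.]
227 [193. 206. 216.]
228 [197. 210. 213.]
229 [192. 204. 212.]
230 [ 20. 108. 208.]
231 [ 43. 125. 221.]
232 [ 34. 119. 217.]
233 [ 33. 104. 190.]
[[ 1.     0.001  0.001]
 [ 0.001 -0.966  0.258]
 [ 0.001 -0.258 -0.966]]
```

Emit:
move_arm(
  moves=[
    {"translation": [-0.034,0,0],"dr": [0,0,0]},
    {"translation": [-0.034,0,0],"dr": [0,0,0]},
    {"translation": [-0.034,0,0],"dr": [0,0,0]},
    {"translation": [-0.0325,0,0],"dr": [0,0,0]},
    {"translation": [0,0.034,0],"dr": [0,0,0]},
    {"translation": [0,0.034,0],"dr": [0,0,0]},
    {"translation": [0,0.034,0],"dr": [0,0,0]},
    {"translation": [0,0.0335,0],"dr": [0,0,0]},
    {"translation": [0,0,0.03],"dr": [0,0,0]},
    {"translation": [0,0,0.03],"dr": [0,0,0]},
    {"translation": [0,0,0],"dr": [0,0,0]},
    {"translation": [0,0,0],"dr": [0,0,0]},
  ],
)

```text
time: 16.65
ee_pos: [0.5779, 0.0879, 0.1369]
ee_rot: [-2.22, -2.223, 0.002]
contact_force: [0.1, 0.9, -0.0]
finger_gap: 0.0435
finger_force: 0.0
```

Now descend, grip the post, and pull the carriage fully out: 100 mm along (-0.0138, -0.0992).

Emit:
move_arm(
  moves=[
    {"translation": [0,0,0.025],"dr": [0,0,0]},
    {"translation": [0,0,0.025],"dr": [0,0,0]},
    {"translation": [0,0,0.013],"dr": [0,0,0]},
    {"translation": [0,0,0],"dr": [0,0,0]},
  ],
)

```text
time: 17.05
ee_pos: [0.5776, 0.0882, 0.0734]
ee_rot: [-2.221, -2.221, 0.001]
contact_force: [-0.5, -0.5, -0.1]
finger_gap: 0.0434
finger_force: 0.0
```

Emit:
move_arm(
  moves=[
    {"translation": [0,0,0],"dr": [0,0,0]},
    {"translation": [0,0,0],"dr": [0,0,0]},
    {"translation": [0,0,0],"dr": [0,0,0]},
    {"translation": [0,0,0],"dr": [0,0,0]},
    {"translation": [0,0,0],"dr": [0,0,0]},
    {"translation": [0,0,0],"dr": [0,0,0]},
  ],
  grip=1,
  force=20,
)

```text
time: 17.65
ee_pos: [0.5778, 0.0882, 0.0741]
ee_rot: [-2.222, -2.22, 0.0]
contact_force: [-3.6, -0.1, 7.0]
finger_gap: 0.0171
finger_force: 20.0
```

Emit:
move_arm(
  moves=[
    {"translation": [-0.005,-0.0007,0],"dr": [0,0,0]},
    {"translation": [-0.01,-0.0014,0],"dr": [0,0,0]},
    {"translation": [-0.01,-0.0014,0],"dr": [0,0,0]},
    {"translation": [-0.01,-0.0014,0],"dr": [0,0,0]},
    {"translation": [-0.01,-0.0014,0],"dr": [0,0,0]},
    {"translation": [-0.01,-0.0014,0],"dr": [0,0,0]},
    {"translation": [-0.01,-0.0014,0],"dr": [0,0,0]},
    {"translation": [-0.01,-0.0014,0],"dr": [0,0,0]},
    {"translation": [-0.01,-0.0014,0],"dr": [0,0,0]},
    {"translation": [-0.007,-0.001,0],"dr": [0,0,0]},
    {"translation": [-0.003,-0.0004,0],"dr": [0,0,0]},
    {"translation": [-0.002,-0.0003,0],"dr": [0,0,0]},
    {"translation": [0,0,0],"dr": [0,0,0]},
  ],
)

```text
time: 18.95
ee_pos: [0.5642, -0.0092, 0.0741]
ee_rot: [-2.223, -2.22, -0.0]
contact_force: [-3.3, 0.7, 6.4]
finger_gap: 0.0172
finger_force: 20.0
```

Emit:
move_arm(
  moves=[
    {"translation": [-0.002,-0.0003,0],"dr": [0,0,0]},
    {"translation": [-0.002,-0.0003,0],"dr": [0,0,0]},
    {"translation": [-0.001,0,0],"dr": [0,0,0]},
    {"translation": [0,0,0],"dr": [0,0,0]},
  ],
)

```text
time: 19.35
ee_pos: [0.564, -0.011, 0.0741]
ee_rot: [-2.218, -2.221, -0.004]
contact_force: [-1.4, 8.7, 5.6]
finger_gap: 0.017
finger_force: 20.0
```

Emit:
move_arm(
  moves=[
    {"translation": [0.0015,0,0],"dr": [0,0,0]},
    {"translation": [0,0,0],"dr": [0,0,0]},
  ],
)

```text
time: 19.55
ee_pos: [0.564, -0.0109, 0.0741]
ee_rot: [-2.22, -2.221, -0.002]
contact_force: [-1.8, 5.1, 5.8]
finger_gap: 0.0171
finger_force: 20.0
```

Emit:
move_arm(
  moves=[
    {"translation": [0,0,0],"dr": [0,0,0]},
    {"translation": [0,0,0],"dr": [0,0,0]},
    {"translation": [0,0,0],"dr": [0,0,0]},
    {"translation": [0,0,0],"dr": [0,0,0]},
    {"translation": [0,0,-0.02],"dr": [0,0,0]},
    {"translation": [0,0,-0.03],"dr": [0,0,0]},
    {"translation": [0,0,-0.03],"dr": [0,0,0]},
    {"translation": [0,0,-0.016],"dr": [0,0,0]},
    {"translation": [0,0,0],"dr": [0,0,0]},
  ],
  grip=0,
)

```text
time: 20.45
ee_pos: [0.5651, -0.0127, 0.1719]
ee_rot: [2.221, 2.219, 0.005]
contact_force: [0.4, 1.0, -0.1]
finger_gap: 0.0809
finger_force: 0.0
```

```bash
python3 - <<'E'
from h import *
import pickle
o=r.get_obs();print(o["time"],o["ee_pos"],o["finger_gap"])
D=optics.get_calibration("side");S=optics.get_calibration("scene")
a=cv2.resize(cv2.imread("pics/side0.png"),(512,384),interpolation=cv2.INTER_AREA); b=optics.snapshot("side")
u,v=proj(D,[.580,.1025,.09]);u=int(round(u));print(u,v)
for y in range(int(v)-16,int(v)+14): print(y,a[y,u-2:u+3].mean(0).round(),b[y,u-2:u+3].mean(0).round())
s=optics.snapshot("scene");cv2.imwrite("pics/scene8.png",s)
c=optics.get_calibration("wrist");im=optics.snapshot("wrist");pickle.dump((c,im),open("w8.pkl","wb"))
g=cv2.cvtColor(im,cv2.COLOR_BGR2HSV);m=((g[...,1]>120)&(g[...,0]>5)&(g[...,0]<25)&(g[...,2]>70)).astype(np.uint8)
m[:, 400:]=0;ys,xs=np.nonzero(m);print("amber",len(xs),xs.min(),xs.max(),ys.min(),ys.max())
print("pred",proj(c,[.58,.1025,.038]),proj(c,[.58,.1025,.102]))
E
```

```text
20.45 [ 0.5651141  -0.01268176  0.17186102] 0.08094690778308201
247 211.3
195 [132.  76.  41.] [127.  72.  41.]
196 [127.  75.  46.] [125.  73.  43.]
197 [131.  94.  74.] [126.  90.  67.]
198 [128. 116. 108.] [128. 116. 110.]
199 [116. 120. 123.] [116. 119. 121.]
200 [ 94. 104. 110.] [ 94. 104. 111.]
201 [56. 62. 66.] [54. 62. 66.]
202 [38. 43. 46.] [40. 45. 46.]
203 [ 90. 100. 104.] [11. 11. 10.]
204 [235. 237. 237.] [6. 7. 7.]
205 [255. 255. 255.] [153. 171. 181.]
206 [253. 254. 254.] [255. 255. 255.]
207 [242. 246. 249.] [255. 255. 255.]
208 [211. 225. 231.] [255. 255. 255.]
209 [206. 220. 227.] [228. 238. 243.]
210 [215. 228. 232.] [210. 223. 230.]
211 [152. 176. 200.] [197. 210. 217.]
212 [ 23.  66. 137.] [213. 223. 225.]
213 [ 31.  96. 181.] [137. 170. 202.]
214 [ 38. 121. 218.] [ 13.  96. 202.]
215 [ 39. 123. 219.] [ 28. 108. 207.]
216 [ 36. 115. 208.] [ 34. 113. 207.]
217 [ 32.  84. 155.] [ 29.  80. 148.]
218 [ 25.  74. 143.] [ 26.  75. 142.]
219 [ 23.  75. 146.] [ 17.  70. 140.]
220 [ 89. 136. 184.] [ 78. 126. 176.]
221 [201. 229. 235.] [211. 235. 239.]
222 [201. 227. 234.] [196. 223. 231.]
223 [196. 222. 232.] [194. 221. 230.]
224 [195. 222. 231.] [192. 218. 228.]
amber 3664 52 399 21 331
pred [276.2  44.9] [282.2  28.1]
```

The cap dropped about 2 px against a still label, which matches the expected 1.9 px, so it is seated and the carriage is fully out. Next I grasp the vial.

Emit:
move_arm(
  moves=[
    {"translation": [0.03,0.004,0],"dr": [0,0,0]},
    {"translation": [0.03,0.004,0],"dr": [0,0,0]},
    {"translation": [0.03,0.004,0],"dr": [0,0,0]},
    {"translation": [0.0235,0.0035,0],"dr": [0,0,0]},
    {"translation": [0,0,0.02],"dr": [0,0,0]},
    {"translation": [0,0,0],"dr": [0,0,0]},
    {"translation": [0,0,0],"dr": [0,0,0]},
  ],
)

```text
time: 21.3
ee_pos: [0.5786, 0.1001, 0.1488]
ee_rot: [-2.223, -2.219, 0.004]
contact_force: [0.2, -0.7, 0.4]
finger_gap: 0.0867
finger_force: 0.0
```

```bash
python3 - <<'E'
from h import *
o=r.get_obs();print(o["time"],o["ee_pos"],Ro.from_rotvec(o["ee_rot"]).as_matrix().round(3),o["q"].round(2))
# shelf & done vials from fixed views: white caps near shelf
S=optics.get_calibration("scene");s=cv2.imread("pics/scene8.png");k=1
g=cv2.cvtColor(s,cv2.COLOR_BGR2HSV)
m=((g[...,1]>110)&(g[...,0]>5)&(g[...,0]<22)&(g[...,2]>60)).astype(np.uint8)
m[:215]=0;m[:,:355]=0;m[260:]=0;m[:,405:]=0
n,l,st,ce=cv2.connectedComponentsWithStats(m)
print([(st[i].tolist(),ce[i].round(1)) for i in range(1,n) if st[i][4]>6])
E
```

```text
21.3 [0.57864187 0.10009796 0.14875725] [[ 0.002  1.    -0.002]
 [ 1.    -0.002 -0.001]
 [-0.001 -0.002 -1.   ]] [-0.89  0.32  0.79  1.75 -0.24  1.18 -0.04]
[([364, 232, 13, 9, 73], array([369.3, 236.5])), ([382, 237, 14, 10, 83], array([387.7, 241.8])), ([362, 247, 10, 4, 20], array([366.5, 249.1])), ([380, 252, 10, 5, 18], array([384.3, 254.7]))]
```

Emit:
move_arm(
  moves=[
    {"translation": [0.0025,0.0014,0.02],"dr": [0,0,0]},
    {"translation": [0,0,0.025],"dr": [0,0,0]},
    {"translation": [0,0,0.02],"dr": [0,0,0]},
    {"translation": [0,0,0.0125],"dr": [0,0,0]},
    {"translation": [0,0,0],"dr": [0,0,0]},
  ],
)

```text
time: 21.8
ee_pos: [0.58, 0.1027, 0.0711]
ee_rot: [-2.223, -2.219, 0.003]
contact_force: [-0.3, -0.2, -0.8]
finger_gap: 0.0873
finger_force: 0.0
```

Emit:
move_arm(
  moves=[
    {"translation": [0,0,0],"dr": [0,0,0]},
    {"translation": [0,0,0],"dr": [0,0,0]},
    {"translation": [0,0,0],"dr": [0,0,0]},
    {"translation": [0,0,0],"dr": [0,0,0]},
    {"translation": [0,0,0],"dr": [0,0,0]},
    {"translation": [0,0,0],"dr": [0,0,0]},
    {"translation": [0,0,0],"dr": [0,0,0]},
    {"translation": [0,0,0],"dr": [0,0,0]},
    {"translation": [0,0,0],"dr": [0,0,0]},
  ],
  grip=1,
  force=15,
)

```text
time: 22.7
ee_pos: [0.5807, 0.1036, 0.072]
ee_rot: [-2.222, -2.22, 0.0]
contact_force: [0.1, 0.7, 0.9]
finger_gap: 0.0293
finger_force: 15.0
```

Emit:
move_arm(
  moves=[
    {"translation": [0,0,-0.01],"dr": [0,0,0]},
    {"translation": [-0.01,0,-0.03],"dr": [0,0,0]},
    {"translation": [-0.02,0,-0.04],"dr": [0,0,0]},
    {"translation": [-0.02,0,-0.04],"dr": [0,0,0]},
    {"translation": [-0.03,0,-0.04],"dr": [0,0,0]},
    {"translation": [-0.035,0,-0.04],"dr": [0,0,0]},
    {"translation": [-0.035,0,-0.03],"dr": [0,0,0]},
    {"translation": [-0.035,0,0],"dr": [0,0,0]},
    {"translation": [-0.035,0,0],"dr": [0,0,0]},
    {"translation": [-0.035,0,0],"dr": [0,0,0]},
    {"translation": [-0.035,0,0],"dr": [0,0,0]},
    {"translation": [-0.035,0,0],"dr": [0,0,0]},
    {"translation": [-0.035,0,0],"dr": [0,0,0]},
    {"translation": [-0.03,0,0],"dr": [0,0,0]},
    {"translation": [-0.015,0,0],"dr": [0,0,0]},
    {"translation": [0,0,0],"dr": [0,0,0]},
    {"translation": [0,0,0],"dr": [0,0,0]},
    {"translation": [0,0,0],"dr": [0,0,0]},
  ],
)

```text
time: 24.5
ee_pos: [0.5809, -0.2978, 0.2999]
ee_rot: [-2.22, -2.222, -0.001]
contact_force: [0.0, -0.0, -0.8]
finger_gap: 0.0298
finger_force: 15.0
```

```bash
python3 snap.py w9
```

```text
24.5 [ 0.58088747 -0.29782905  0.29988343] [[-0.001  1.     0.   ]
 [ 1.     0.001  0.001]
 [ 0.001  0.    -1.   ]] [-0.25096356  0.42295607  0.93975548  1.36641102 -0.33890416  1.518972
  0.66353529]
```

View pics/w9.png

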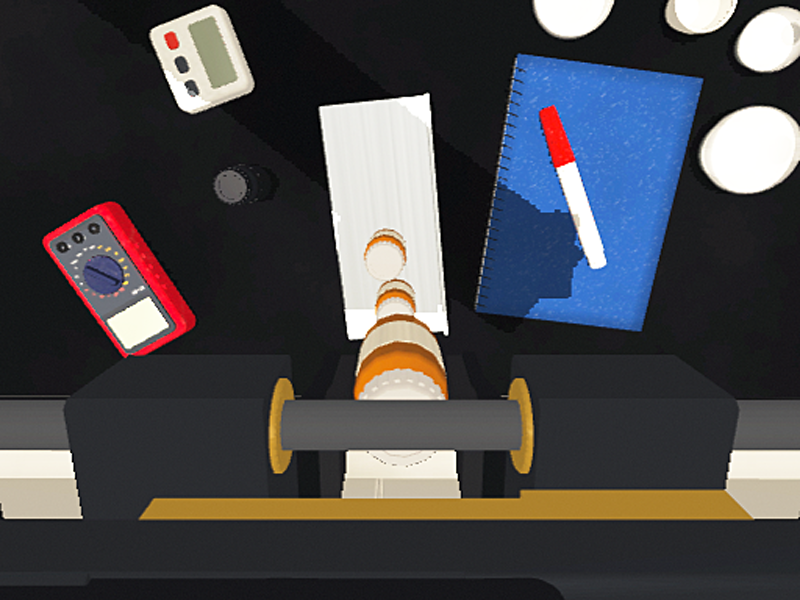

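The wrist view shows the d2 cap at (385,259) and the d1 cap at about (396,306), partly hidden by the held vial. The shelf's left edge runs (320,107)–(348,338) and its lip edge (429,95)–(447,334).

```bash
python3 - <<'E'
from h import *
import pickle
c,im=pickle.load(open("w9.pkl","rb"));k=1.5625
P=lambda u,v,z:plane(c,u/k,v/k,z)
d2=P(385,259,.114);d1=P(396,307,.114);print("d2",d2,"d1",d1,np.linalg.norm(d1-d2))
L=[P(320,107,.05),P(348,338,.05)];Rr=[P(429,95,.061),P(447,334,.061)];print(L,Rr)
for a,b in(L,Rr,(d2,d1)): print(np.degrees(np.arctan2(*(a-b)[[1,0]])),np.linalg.norm(a-b))
g=cv2.cvtColor(im,cv2.COLOR_BGR2HSV)
am=((g[...,1]>110)&(g[...,0]>5)&(g[...,0]<25)&(g[...,2]>60)).astype(np.uint8);am[:140]=0;am[205:]=0;am[:,220:]=am[:,220:]*1
n,l,st,ce=cv2.connectedComponentsWithStats(am);print([(st[i].tolist()) for i in range(1,n) if st[i][4]>8])
S,D=optics.get_calibration("scene"),optics.get_calibration("side")
s=cv2.imread("pics/scene8.png");g=cv2.cvtColor(s,cv2.COLOR_BGR2HSV)
# white cap above amber neck: scan up from amber blobs
for u,v in((369.5,232),(388,237)):
    ys=np.arange(int(v)-14,int(v)+1);print([(y,int(g[y,int(u),1]),int(g[y,int(u),2])) for y in ys])
for z,name in((.114,"captop"),):
    print(proj(S,d2),proj(S,d1))
E
```

```text
d2 [ 0.5711 -0.2903  0.114 ] d1 [ 0.5782 -0.3231  0.114 ] 0.03355964838909967
[array([ 0.5229, -0.1899,  0.05  ]), array([ 0.5387, -0.3668,  0.05  ])] [array([ 0.6015, -0.1829,  0.061 ]), array([ 0.6181, -0.3598,  0.061 ])]
95.1038866389675 0.17760419477028125
95.36084165926735 0.17767715103524145
102.2139989017624 0.03355964838909967
[[233, 150, 27, 18, 113], [244, 179, 19, 5, 23], [240, 184, 26, 17, 152], [243, 201, 24, 4, 69]]
[(np.int64(218), 49, 228), (np.int64(219), 61, 143), (np.int64(220), 105, 122), (np.int64(221), 135, 166), (np.int64(222), 46, 217), (np.int64(223), 8, 253), (np.int64(224), 1, 249), (np.int64(225), 1, 248), (np.int64(226), 0, 247), (np.int64(227), 0, 247), (np.int64(228), 0, 248), (np.int64(229), 3, 248), (np.int64(230), 16, 240), (np.int64(231), 18, 232), (np.int64(232), 20, 229)]
[(np.int64(223), 136, 146), (np.int64(224), 154, 174), (np.int64(225), 153, 180), (np.int64(226), 150, 180), (np.int64(227), 42, 214), (np.int64(228), 7, 255), (np.int64(229), 1, 249), (np.int64(230), 1, 248), (np.int64(231), 0, 247), (np.int64(232), 0, 247), (np.int64(233), 1, 248), (np.int64(234), 0, 248), (np.int64(235), 4, 248), (np.int64(236), 15, 240), (np.int64(237), 17, 231)]
[369.8 224.6] [385.8 228.7]
```

Emit:
move_arm(
  moves=[
    {"translation": [0.024,-0.0065,0],"dr": [0,0,0]},
    {"translation": [0.0235,-0.0066,0],"dr": [0,0,0]},
    {"translation": [0,0,0.035],"dr": [0,0,0]},
    {"translation": [0,0,0.035],"dr": [0,0,0]},
    {"translation": [0,0,0.035],"dr": [0,0,0]},
    {"translation": [0,0,0.035],"dr": [0,0,0]},
    {"translation": [0,0,0.03],"dr": [0,0,0]},
    {"translation": [0,0,0.02],"dr": [0,0,0]},
    {"translation": [0,0,0.01],"dr": [0,0,0]},
    {"translation": [0,0,0],"dr": [0,0,0]},
    {"translation": [0,0,0],"dr": [0,0,0]},
  ],
)

```text
time: 25.65
ee_pos: [0.568, -0.2517, 0.1008]
ee_rot: [2.221, 2.22, 0.001]
contact_force: [0.2, 0.2, -0.9]
finger_gap: 0.0297
finger_force: 15.0
```

Emit:
move_arm(
  moves=[
    {"translation": [0.0014,0,0.006],"dr": [0,0,0]},
    {"translation": [0,0,0.005],"dr": [0,0,0]},
    {"translation": [0,0,0.003],"dr": [0,0,0]},
    {"translation": [0,0,0.002],"dr": [0,0,0]},
    {"translation": [0,0,0],"dr": [0,0,0]},
  ],
)

```text
time: 26.15
ee_pos: [0.5673, -0.2507, 0.0841]
ee_rot: [2.223, 2.22, 0.0]
contact_force: [-1.3, 0.7, 2.2]
finger_gap: 0.0291
finger_force: 15.0
```

Emit:
move_arm(
  moves=[
    {"translation": [0,0,0.001],"dr": [0,0,0]},
    {"translation": [0,0,0],"dr": [0,0,0]},
  ],
)

```text
time: 26.35
ee_pos: [0.5674, -0.2508, 0.0839]
ee_rot: [2.223, 2.22, 0.001]
contact_force: [-5.1, 3.5, 12.7]
finger_gap: 0.0292
finger_force: 15.1
```

Contact with the shelf. I ease up 1 mm, release partway, and lift clear.

Emit:
move_arm(
  moves=[
    {"translation": [0,0,-0.0008],"dr": [0,0,0]},
    {"translation": [0,0,0],"dr": [0,0,0]},
  ],
)

```text
time: 26.55
ee_pos: [0.5674, -0.2507, 0.084]
ee_rot: [2.222, 2.22, 0.0]
contact_force: [-2.3, 0.3, 5.9]
finger_gap: 0.0296
finger_force: 15.0
```

Emit:
move_arm(
  moves=[
    {"translation": [0,0,0],"dr": [0,0,0]},
    {"translation": [0,0,0],"dr": [0,0,0]},
    {"translation": [0,0,0],"dr": [0,0,0]},
    {"translation": [0,0,0],"dr": [0,0,0]},
    {"translation": [0,0,-0.01],"dr": [0,0,0]},
    {"translation": [0,0,-0.02],"dr": [0,0,0]},
    {"translation": [0,0,-0.03],"dr": [0,0,0]},
    {"translation": [0,0,-0.04],"dr": [0,0,0]},
    {"translation": [0,0,-0.04],"dr": [0,0,0]},
    {"translation": [-0.02,0,-0.04],"dr": [0,0,0]},
    {"translation": [-0.02,0,-0.04],"dr": [0,0,0]},
    {"translation": [0,0,0],"dr": [0,0,0]},
    {"translation": [0,0,0],"dr": [0,0,0]},
  ],
  grip=0.5,
)

```text
time: 27.85
ee_pos: [0.5672, -0.2914, 0.3048]
ee_rot: [2.223, 2.218, 0.001]
contact_force: [-0.5, 0.1, -0.7]
finger_gap: 0.0437
finger_force: 0.0
```

```bash
python3 snap.py w10; python3 - <<'E'
from h import *
s=optics.snapshot("scene");im=cv2.imread("pics/w10.png")
sc=cv2.resize(s[130:300,170:450],(560,340),interpolation=cv2.INTER_CUBIC)
out=np.zeros((600,800,3),np.uint8); out[:300,:560]=cv2.resize(sc,(560,300)); out[300:,:400]=cv2.resize(im,(400,300))
out[300:,400:]=cv2.resize(im[50:350,200:600],(400,300)); cv2.imwrite("pics/fin.png",out)
E
```

```text
27.85 [ 0.56717184 -0.29142737  0.30477947] [[ 0.002  1.     0.002]
 [ 1.    -0.002 -0.001]
 [-0.001  0.002 -1.   ]] [-0.28843891  0.3835253   0.95693385  1.40131959 -0.31179534  1.51285011
  0.64824115]
```

View pics/fin.png

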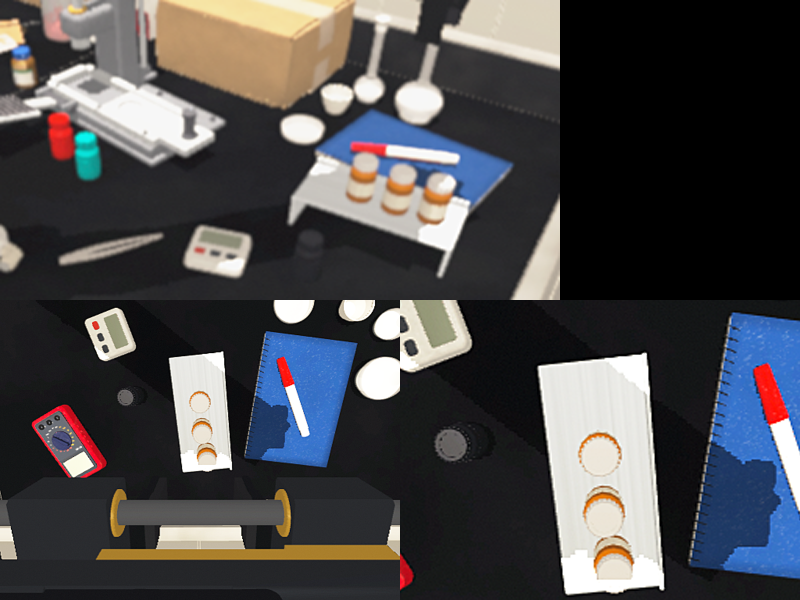

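All three vials stand evenly in line at (600,455), (604,514) and (613,565) in the crop. The carriage is out, the pedal is up, and the bystanders look untouched. Handing in.

```bash
python3 -c "
from plant import r
print(r.close_job())"
```

```text
the job is handed in; nothing more can be done
None
```

I pressed the cap on, drew the carriage fully out and stood the closed vial on the shelf in line beside the end one; the job was handed in at about 28 s of the 64 s, and no verdict was returned.

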